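# Pack the power-board repair kit

## Task

Pack the repair kit on the bench: into the black kit tray put the straight-finned heat sink lengthwise in the long rectangular compartment, the transformer in the square one, the can capacitor standing upright, vent end up, in the small round cup, and the copper-wound choke lying flat in the wide round dish with the dish's post in its hole, each sitting flat on its compartment's floor. Leave the square pin heat sink and the bare ring core where they lie; they do not belong to the kit.

Things in the scene. Friction and masses are not known exactly. Their poses are not given: they have to be found in the camera images.
- fin_sink_mid (a point): Straight-finned aluminium heat sink, an oblong block 62 (x) by 28 (y) by 28 mm high, six upright fins running along its x. This point: its centre, half-way up. Its z axis is its height (up at the start), standing on the bench (z = 0). Loose, about 70 g; grip it across its 28 mm width (along its y).
- transformer_mid (a point): Small transformer: block 44 (x) by 42 (y) by 38 mm high, steel lamination stack along the middle, copper winding and black bobbin cheeks on its two y sides. This point: its centre, half-way up. Its z axis is its height (up at the start), standing on the bench (z = 0). Loose, about 220 g. Either way round is right.
- capacitor_mid (a point): Can capacitor: black upright cylinder, 36 mm diameter, 50 mm high, bare aluminium top with a cross-shaped vent (that end is up from the start). This point: its centre, half-way up. Its z axis is its height (up at the start), standing on the bench (z = 0). Loose, about 60 g.
- choke_mid (a point): Wound choke: ring lying flat, outer diameter 56 (58 over the wire), hole 26 (24 between the wires), 20 mm high, with 20 turns of thick copper wire round a dark core. This point: centre of the ring, half-way up (in the hole). Its z axis is its height (up at the start), standing on the bench (z = 0). Loose, about 90 g; can be gripped across its outside.
- pin_sink_mid (a point): Look-alike, leave it: square aluminium heat sink, 36 by 36 by 26 mm high, with 25 round pins. This point: its centre, half-way up. Loose.
- bare_core_mid (a point): Look-alike, leave it: smaller ring core without any wire, smooth and dark, lying flat, outer diameter 38, hole 22, 16 mm high. This point: its centre, half-way up. Loose.
- long_pocket_floor (a point): Long rectangular grey compartment in the tray, for the straight-finned heat sink: inside 80 (x) by 46 (y) mm, walls 3 mm thick standing 7 mm above its floor; the heat sink's length goes along its x, either way round. This point: centre of its inner floor, 8 mm above the bench; z up. Fixed to a black tray that is screwed down; the tray's lip is 10 mm above the bench. The four compartments sit at the corners of a 100 mm square in the tray, in any arrangement.
- square_pocket_floor (a point): Square grey compartment in the tray, for the transformer: inside 62 by 62 mm, walls 3 mm thick standing 7 mm above its floor, along its x and y. This point: centre of its inner floor, 8 mm above the bench; z up. Fixed to a black tray that is screwed down; the tray's lip is 10 mm above the bench. 
- cup_floor (a point): Small round grey cup in the tray, for the capacitor: inside diameter 54 mm, wall 3 mm thick standing 12 mm above its floor. This point: centre of its inner floor, 8 mm above the bench; z up. Fixed to a black tray that is screwed down; the tray's lip is 10 mm above the bench. 
- dish_floor (a point): Wide round grey dish in the tray, for the choke: inside diameter 76 mm, wall 3 mm thick standing 6 mm above its floor, and a post of 6 mm diameter in the middle, 12 mm tall above the floor. This point: centre of its inner floor, 8 mm above the bench; z up. Fixed to a black tray that is screwed down; the tray's lip is 10 mm above the bench. 
Not all that is in view belongs to the job. Leave any purple look-alike of the part that bears fin_sink_mid alone.

How it is judged:
By the outcome, as a careful person would: the job done as asked, in the order asked, and still so for the second after the job is handed in, with the robot touching nothing.
It also fails if it takes over 118 s, if anything falls off the work surface, if the arm or the gripper's body presses on something with over 40 N, if the wrist force passes 120 N, or if a joint passes its speed limit or range.

## Robot

A 7-joint arm with a two-finger parallel gripper is mounted at the origin on the work surface. World frame = base frame: x ahead of the robot, y to its left, z up, the work surface at z = 0. Lengths are in mm, angles in rad, forces in N, time in s.
With the tool pointing down it reaches from about 350 to 900 mm from the base axis. Payload 8.1 kg.
Tool frame: the origin (TCP) lies at the very end of the fingers, on their centre line; the grasp point (between the pads) lies 19 mm behind it; z points along the fingers, y is the direction in which the jaws open and shut (so a half turn about z gives the same grasp; the last joint's range is limited). The gripper opens to 85 mm and grips with 20 to 120 N. Pads are 22 mm wide; open, the fingers measure 114 mm over their backs; the gripper's body (76 mm by 85 mm) begins 54 mm behind the grasp point. The pads swing forward as they close: fully open they stand 13 mm farther back than shut.
Start: joints at [1.177, 0.434, 0.025, 1.573, -0.012, 1.134, -0.075], TCP at [179.175, -598.78, 231.323] pointing down, gripper open.
Joint ranges: [-2.62, 2.62], [-0.44, 2.09], [-1.27, 1.32], [0.08, 2.57], [-1.32, 4.46], [0.12, 2], [-2.74, 2.74]. Speed limits (rad/s): [2.22, 2.22, 3.01, 3.01, 3.14, 3.14, 3.14].

## Interface

Orientations are given as a rotation vector (axis times angle).
In Python, from station import manip, cams, order, finder gives the robot as it stands.
- The arm moves only by the tool servo_tool, never from a script. Its argument "series" is a list of rows, each a list of 3 entries, a list of its own where there are three numbers: the shift along the tool's x, y, z each as a share of 0.08 m, from -1 to 1, then the turn, a rotation vector about the tool's x, y, z each as a share of pi/2 rad, from -1 to 1, then the gripper command: -1 is shut, 1 is fully open, values between are in proportion. In form: [[[dx, dy, dz], [wx, wy, wz], gripper], ...]. A call has 1 to 8 rows; each row shifts and turns the commanded pose from where the row before left it, along the tool's axes as they then stand; what a row does not reach is not made up. A row lasts 1/8 s, in which the tool goes at most 62.5 mm and 10.7 degrees, less where a joint would pass 70% of its speed; a pose out of reach is approached as far as the arm can. A call with a number of a shift or a turn outside -1 to 1 is refused whole. A call with a gripper value outside its range is refused whole. The fingers move at their own pace and stop on an object; the grip force is fixed at half the most. Time passes only in rows, so rows that do not move let the fingers close. It gives the time, the measured TCP pose, the force and the opening at its end, in the units of the state.
- manip.observe(): the state, without advancing time (a new reading comes with each control period).
- cams.capture(name): name is "scene" or "top"; returns (picture, depth): 420x560x3 uint8, red, green, blue; 420x560 float32, mm along the optical axis (not along the pixel's ray), 0 where there is no reading.
- cams.get_calibration(name): a dict with "K" (3x3 intrinsics, pixels), "dist" ([k1, k2, p1, p2, k3] as OpenCV has them; the pictures are not rectified), "cam_to_world" (4x4, takes a point from camera to world coordinates). Camera axes: x right, y down, z forward; pixel columns grow to the right and rows downward; lengths in mm; the calibration is good to about 2 mm. A picture is of the moment at which its call begins. get_calibration takes no time and is no camera call.
- order.hand_in(): hands the job in, once; it reports no verdict.
Trained networks look in the newest picture that a camera, given by its name, has taken for a name from the list of things; names that differ only in an ending like _2 or _b are one class to them, and where a whole thing is asked for, a point or a joint stands for the part that bears it (a point fixed in the world has none). Each returns a list of dicts, best first, with "p" (0 to 1); they miss things now and then, are a little off and sometimes report something else, mostly with a low value. They report only what shows in the picture. A call takes as long as a camera call. They do not tell look-alikes from the thing itself.
- finder.boxes_of(name, camera): "extent" ([centre column, centre row, width, height] as shares, 0 to 1, of the picture: columns of its width, rows of its height, round what is visible of it).
- finder.spot_point(name, camera): "at" ([column, row] as shares, 0 to 1, of the picture: columns of its width, rows of its height: a listed point, or the origin of a listed thing).
The state is a dict: "clock": time; "joints": joint angles; "joint_velocities": joint speeds; "joint_efforts": joint torques, N m; "tool_pos": TCP position; "tcp_rot": TCP orientation; "contact_force": force on the tool from outside, world axes, zero at the start; "moment": the same for the moment, N m; "grip_width": finger opening in mm.
Only numpy, scipy, OpenCV 4.12 (cv2) and the standard library are available. Lean on these libraries where they do the work, as an engineer would, in place of code of your own. Each camera call takes 0.05 s, during which the arm holds its last target. There are 200 camera calls.

## Working session

There is one attempt and no reset: what is moved stays moved. The work goes in short steps, Python scripts to look and compute and a tool call to move; the robot and the scene stay as the last step left them, time stands still between calls to the robot, and variables do not carry over. Pictures are saved under pics/ and viewed, about 12 in all and at most 16, crops included, and the job is handed in when it is done.

Besides the shell and the picture viewer there is one more tool, called after ">>>" as name(argument=value, ...), one argument or row to a line, values as JSON. servo_tool: Moves the arm, as the interface text tells. Its arguments: {"type":"object","properties":{"series":{"type":"array"}},"required":["series"]}

```bash
ls; mkdir -p pics; cat > h.py <<'E'
import numpy as np, cv2
from station import manip, cams, order, finder
def cap(n):
    im,d=cams.capture(n); return im,d
def save(im,f,box=None,scale=1):
    if box: im=im[box[1]:box[3],box[0]:box[2]]
    im=cv2.resize(im,None,fx=scale,fy=scale,interpolation=cv2.INTER_CUBIC)
    cv2.imwrite('pics/'+f,im[:,:,::-1])
def rays(n,uv):
    c=cams.get_calibration(n); T=np.array(c['cam_to_world']); 
    p=cv2.undistortPoints(np.array(uv,float).reshape(-1,1,2),np.array(c['K'],float),np.array(c['dist'],float))[:,0]
    return T[:3,3],np.c_[p,np.ones(len(p))]@T[:3,:3].T
def atz(n,uv,z):
    o,r=rays(n,uv); s=(z-o[2])/r[:,2:]; return o+r*s
def cloud(n,d):
    h,w=d.shape; v,u=np.mgrid[:h,:w]
    o,r=rays(n,np.c_[u.ravel(),v.ravel()]); P=o+r*d.reshape(-1,1); P[d.ravel()==0]=np.nan
    return P.reshape(h,w,3)
E
python3 - <<'E'
from h import *
print(manip.observe())
for n in ['top','scene']:
    im,d=cap(n); save(im,n+'0.png',scale=1.4); np.savez(n+'0.npz',im=im,d=d)
    print(n,np.round(cams.get_calibration(n)['cam_to_world'],2).tolist(),np.round(cams.get_calibration(n)['K'],1).tolist())
hs=dict(fin_sink_mid=14,transformer_mid=19,capacitor_mid=25,choke_mid=10,pin_sink_mid=13,bare_core_mid=8,long_pocket_floor=8,square_pocket_floor=8,cup_floor=8,dish_floor=8)
for k,z in hs.items():
    for n in ['top','scene']:
        for r in finder.spot_point(k,n)[:3]:
            uv=np.array(r['at'])*[560,420]
            print(k,n,round(r['p'],2),uv.round(),atz(n,[uv],z)[0].round(1))
E
```

```text
pics
{'clock': 0.0, 'joints': array([ 1.17742087,  0.43521639,  0.02493274,  1.57410989, -0.01159738,
        1.13393484, -0.07510573]), 'joint_velocities': array([ 1.53974036e-03,  9.98122531e-04,  1.76813252e-03,  2.90309942e-04,
       -2.21933982e-05, -5.19818756e-04, -9.70906909e-05]), 'joint_efforts': array([-4.64824334e-04, -6.70456052e+01,  1.02526143e+00, -3.16207051e+01,
        1.54721900e-02,  1.24251290e-02,  1.51693979e-05]), 'tool_pos': array([ 179.0120166 , -598.30314409,  230.5246157 ]), 'tcp_rot': array([-3.10698791e+00, -4.54867385e-01,  5.38878378e-04]), 'contact_force': array([-0.71684051,  1.01655818,  0.03679182]), 'moment': array([ 0.01883283,  0.04860716, -0.0090739 ]), 'grip_width': 85.14119875237371}
top [[0.01, -0.99, 0.12, 352.43], [-1.0, -0.01, 0.02, -18.93], [-0.02, -0.12, -0.99, 1181.13], [0.0, 0.0, 0.0, 1.0]] [[531.7, 0.0, 281.7], [0.0, 531.7, 199.2], [0.0, 0.0, 1.0]]
scene [[0.61, 0.42, -0.67, 1154.79], [0.79, -0.34, 0.5, -524.46], [-0.02, -0.84, -0.54, 610.16], [0.0, 0.0, 0.0, 1.0]] [[500.9, 0.0, 282.8], [0.0, 500.9, 212.5], [0.0, 0.0, 1.0]]
fin_sin
[... 832 characters left out ...]
   -3.9   8. ]
bare_core_mid scene 0.48 [293. 238.] [497.7  -9.7   8. ]
long_pocket_floor top 0.73 [194. 198.] [489.7 205.7   8. ]
long_pocket_floor top 0.58 [334. 150.] [ 599.7 -106.8    8. ]
long_pocket_floor scene 0.89 [363. 203.] [492.6 196.3   8. ]
long_pocket_floor scene 0.66 [346. 256.] [608.7  34.3   8. ]
square_pocket_floor top 0.92 [162. 152.] [594.2 281.3   8. ]
square_pocket_floor scene 0.97 [425. 212.] [602.6 278.9   8. ]
cup_floor top 0.61 [204. 155.] [588.4 185.7   8. ]
cup_floor scene 0.77 [394. 225.] [595.9 185.1   8. ]
dish_floor top 0.61 [153. 191.] [506.7 299.2   8. ]
dish_floor top 0.44 [330. 152.] [596.2 -98.8   8. ]
dish_floor scene 0.64 [396. 190.] [498.5 300.9   8. ]
```

View pics/top0.png

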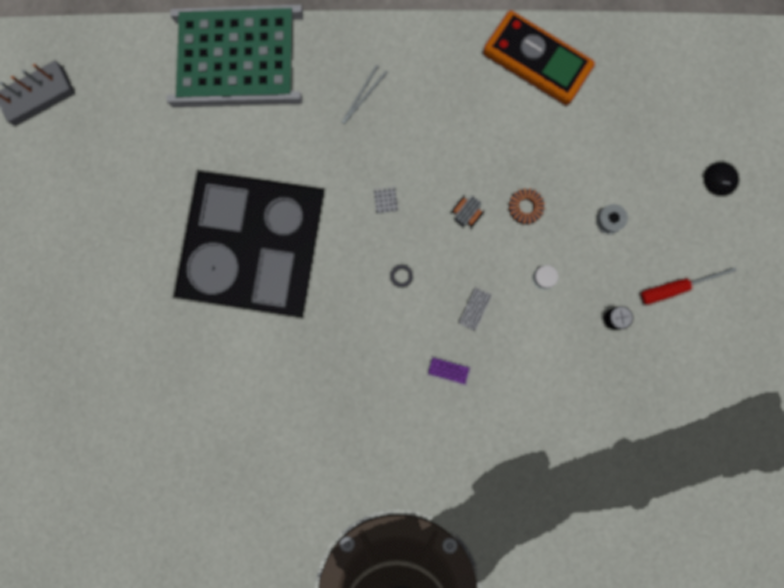

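View pics/scene0.png

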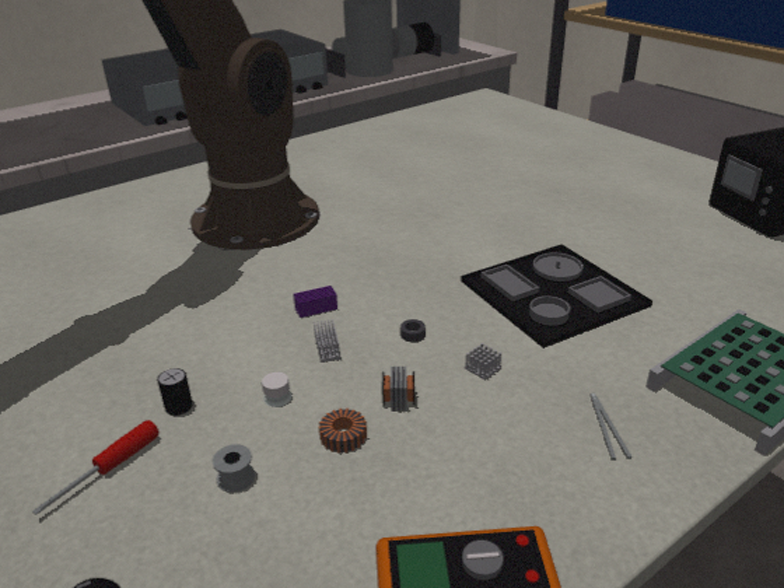

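The top view shows the tray at upper left: square at (222,207), cup at (283,216), dish at (213,268) and long pocket at (272,277). Parts are the fin sink (475,309), transformer (467,211), capacitor (620,318) and choke (526,206). Purple decoy is at (448,370), pin sink at (386,200), bare core at (401,275). The detections agree with this. Next I'll refine the poses from depth.

```bash
cat > meas.py <<'E'
from h import *
E
python3 - <<'E'
from h import *
for n in ['top','scene']:
    z=np.load(n+'0.npz'); P=cloud(n,z['d']).reshape(-1,3); col=z['im'].reshape(-1,3)
    bench=P[(abs(P[:,0]-500)<200)&(abs(P[:,1])<350)]
    print(n,'bench z',np.nanmedian(bench[:,2]).round(2))
    for k,c,h,r in [('fin',(440,-110),28,45),('trafo',(596,-105),38,40),('cap',(428,-337),50,35),('choke',(607,-206),20,40),('purple',(338,-76),28,45),('pin',(616,28),26,35),('core',(496,-6),16,30)]:
        m=(np.hypot(P[:,0]-c[0],P[:,1]-c[1])<r)&(P[:,2]>h*0.4)
        Q=P[m]; t=Q[Q[:,2]>h-5] if (Q[:,2]>h-5).sum()>5 else Q
        rc=cv2.minAreaRect(Q[:,:2].astype(np.float32)); rt=cv2.minAreaRect(t[:,:2].astype(np.float32))
        print(k,len(Q),'zmax',np.nanpercentile(Q[:,2],95).round(1),'all',np.round(rc[0],1),np.round(rc[1],1),round(rc[2],1),'top',len(t),np.round(rt[0],1),np.round(rt[1],1),round(rt[2],1))
    # tray : grey floors vs black
    im=z['im']; g=im.max(2).reshape(-1)
    m=(abs(P[:,0]-545)<130)&(abs(P[:,1]-242)<130)&(P[:,2]<30)
    blk=m&(g<60); rc=cv2.minAreaRect(P[blk][:,:2].astype(np.float32)); print('tray',blk.sum(),np.round(rc[0],1),np.round(rc[1],1),round(rc[2],2))
    mask=((g>70)&m).reshape(420,560).astype(np.uint8)
    nn,lab,st,ce=cv2.connectedComponentsWithStats(mask)
    for i in range(1,nn):
        if 100<st[i,4]<3000:
            Q=P[(lab==i).ravel()]; rc=cv2.minAreaRect(Q[:,:2].astype(np.float32)); print(' blob',ce[i].round(),st[i,4],np.round(rc[0],1),np.round(rc[1],1),round(rc[2],1),'z',np.median(Q[:,2]).round(1))
E
```

```text
top bench z -0.36
fin 197 zmax 30.6 all [ 441.9 -117.3] [28.3 62.3] 64.9 top 150 [ 442.  -117.5] [28.3 60.8] 65.4
trafo 349 zmax 39.6 all [ 595.4 -105. ] [42.1 44.6] 52.0 top 190 [ 595.5 -105.3] [40.8 44.2] 52.3
cap 261 zmax 52.3 all [ 428.  -337.4] [35.3 33.2] 73.9 top 206 [ 428.1 -337.8] [33.6 33.3] 50.9
choke 456 zmax 22.5 all [ 607.1 -200.3] [57.8 57.4] 12.2 top 405 [ 606.8 -200.7] [56.5 55.7] 44.0
purple 155 zmax 30.1 all [344.3 -75.6] [61.9 27.9] 75.0 top 137 [344.4 -75.4] [60.5 27.9] 75.0
pin 135 zmax 27.1 all [616.3  25.5] [36.1 35.1] 7.3 top 85 [616.6  25.5] [35.8 34.6] 8.4
core 160 zmax 18.6 all [ 4.931e+02 -4.000e-01] [36.4 35.5] 0.4 top 145 [494.   -0.9] [35.9 35.8] 62.1
tray 4962 [547.4 244.9] [212.5 210.6] 81.65
 blob [159. 148.] 873 [603.2 287.1] [69.6 68.2] 81.3 z 7.6
 blob [202. 154.] 524 [588.3 187.6] [56.4 56.5] 2.6 z 7.6
 blob [151. 191.] 999 [504.7 302. ] [80.4 79.9] 58.8 z 7.3
 blob [195. 198.] 896 [490.8 204.5] [54.3 87.7] 81.8 z 7.6
scene bench z 0.53
fin 237 zmax 29.4 all [ 441.1 -119.5] [28.1 67.1] 65.5 top 144 [ 441.  -119.5] [28.1 67. ] 65.5
trafo 445 zmax
[... 254 characters left out ...]
203. ] [56.3 56.6] 27.7
purple 400 zmax 29.1 all [345.1 -78.3] [63.  33.2] 74.4 top 260 [345.1 -78.3] [63.  33.2] 74.0
pin 317 zmax 27.0 all [615.9  21.8] [36.9 37.7] 8.4 top 178 [615.5  22.4] [36.5 36.6] 7.9
core 202 zmax 17.7 all [494.8  -4.1] [37.3 37.5] 41.3 top 148 [495.   -4.3] [37.7 36.4] 2.6
tray 3924 [546.3 242.7] [218.7 219. ] 81.74
 blob [376. 180.] 205 [434.1 288.5] [ 37.9 166.6] 0.1 z 0.4
 blob [398. 190.] 367 [504.3 299.1] [77.9 80.8] 25.7 z 8.3
 blob [395. 227.] 1733 [545. 242.] [259.9 259.9] 90.0 z 0.2
 blob [364. 201.] 322 [488.2 200. ] [51.1 90.7] 83.4 z 8.4
 blob [428. 210.] 374 [602.9 283.7] [69.3 70. ] 83.9 z 8.5
 blob [393. 221.] 196 [589.9 186.3] [54.2 56.3] 30.1 z 8.6
```

```bash
cat > plan.py <<'E'
import sys
from h import *
from scipy.spatial.transform import Rotation as Ro
def plan(x,y,z,jaw):
    s=manip.observe(); R=Ro.from_rotvec(s['tcp_rot']).as_matrix(); p=s['tool_pos']
    cur=np.degrees(np.arctan2(R[1,1],R[0,1])); d=(jaw-cur+90)%180-90
    tz=-d  # about tool z (down)
    R2=Ro.from_euler('z',d,degrees=True).as_matrix()@R
    sh=(R2.T@(np.array([x,y,p[2]])-p))/80
    tilt=R.T@np.array([0,0,-1.])
    print('t',round(s['clock'],2),'pos',p.round(1),'jaw',cur.round(1),'grip',round(s['grip_width'],1),'F',s['contact_force'].round(1),'j7',s['joints'].round(2))
    print('turn deg',round(tz,1),'share',round(tz/90,3),'| xy shares after turn',sh.round(3)[:2],'| dz share (down +)',round((p[2]-z)/80,3),'tilt',tilt.round(4)[:2])
plan(*map(float,sys.argv[1:5]))
E
python3 plan.py 441.5 -118.4 100 65.2
```

```text
t 1.1 pos [ 179.2 -598.8  231.3] jaw -73.3 grip 85.4 F [-0.  -0.1 -0.9] j7 [ 1.18  0.43  0.02  1.57 -0.01  1.13 -0.08]
turn deg 41.5 share 0.461 | xy shares after turn [ 0.458 -6.826] | dz share (down +) 1.642 tilt [-0.     -0.0001]
```

>>> servo_tool(
  series=[
    [[0,0,0.1],[0,0,0.092],0.4],
    [[0,0,0.1],[0,0,0.092],0.4],
    [[0,0,0.1],[0,0,0.092],0.4],
    [[0,0,0.1],[0,0,0.092],0.4],
    [[0,0,0],[0,0,0.092],0.4],
    [[0.05,-0.5,0],[0,0,0],0.4],
    [[0.05,-0.6,0],[0,0,0],0.4],
    [[0.05,-0.6,0],[0,0,0],0.4],
  ],
)

```text
clock: 2.1
tool_pos: [247.7, -479.1, 199.3]
tcp_rot: [3.068, -0.673, 0.0]
contact_force: [0.3, -0.4, 0.3]
grip_width: 59.8
```

>>> servo_tool(
  series=[
    [[0.05,-0.65,0.1],[0,0,0],0.4],
    [[0.05,-0.65,0.1],[0,0,0],0.4],
    [[0.05,-0.65,0.1],[0,0,0],0.4],
    [[0.05,-0.65,0.1],[0,0,0],0.4],
    [[0.05,-0.65,0.1],[0,0,0],0.4],
    [[0.05,-0.65,0.1],[0,0,0],0.4],
    [[0,-0.65,0.1],[0,0,0],0.4],
    [[0,0,0],[0,0,0],0.4],
  ],
)

```text
clock: 3.1
tool_pos: [422.7, -155.8, 143.0]
tcp_rot: [-3.07, 0.662, 0.0]
contact_force: [0.2, -0.4, 0.7]
grip_width: 59.7
```

```bash
python3 plan.py 441.5 -118.4 10 65.2
```

```text
t 3.1 pos [ 422.7 -155.8  143. ] jaw -114.3 grip 59.7 F [ 0.2 -0.4  0.7] j7 [ 0.27  0.26 -0.04  2.09  0.01  0.79 -1.77]
turn deg 0.5 share 0.005 | xy shares after turn [ 0.017 -0.523] | dz share (down +) 1.663 tilt [0.0003 0.0013]
```

>>> servo_tool(
  series=[
    [[0.017,-0.523,0.1],[0,0,0.005],0.4],
    [[0,0,0.4],[0,0,0],0.4],
    [[0,0,0.4],[0,0,0],0.4],
    [[0,0,0.4],[0,0,0],0.4],
    [[0,0,0.26],[0,0,0],0.4],
    [[0,0,0.1],[0,0,0],0.4],
    [[0,0,0],[0,0,0],0.4],
    [[0,0,0],[0,0,0],-0.4],
  ],
)

```text
clock: 4.1
tool_pos: [440.5, -122.7, 11.3]
tcp_rot: [3.066, -0.686, 0.002]
contact_force: [-0.7, 0.1, 0.1]
grip_width: 42.9
```

>>> servo_tool(
  series=[
    [[0,0,0],[0,0,0],-1],
    [[0,0,0],[0,0,0],-1],
    [[0,0,0],[0,0,0],-1],
    [[0,0,0],[0,0,0],-1],
    [[0,0,-0.2],[0,0,0],-1],
    [[0,0,-0.3],[0,0,0],-1],
    [[0,0,-0.5],[0,0,-0.092],-1],
    [[0,0,-0.5],[0,0,-0.092],-1],
  ],
)

```text
clock: 5.1
tool_pos: [439.6, -122.3, 132.1]
tcp_rot: [3.133, -0.229, 0.0]
contact_force: [0.3, -0.7, -0.5]
grip_width: 26.8
```

```bash
python3 plan.py 489.8 201.5 18 81.7; python3 -c "
from h import *
im,d=cap('scene'); save(im,'s1.png',(130,100,450,340),2.4)"
```

```text
t 5.1 pos [ 439.6 -122.3  132.1] jaw -98.4 grip 26.8 F [ 0.3 -0.7 -0.5] j7 [ 0.27  0.29 -0.14  2.08  0.06  0.77 -1.62]
turn deg -0.1 share -0.001 | xy shares after turn [ 0.036 -4.096] | dz share (down +) 1.426 tilt [-0.0002 -0.0005]
```

View pics/s1.png

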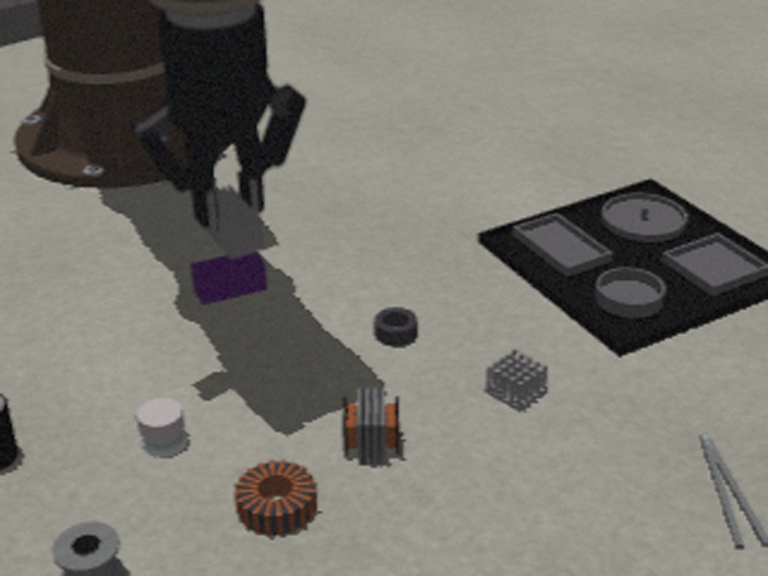

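The sink is held at about (235,220) in the crop, hanging level. Now to carry it to the long pocket.

>>> servo_tool(
  series=[
    [[0.005,-0.5,0],[0,0,0],-1],
    [[0.005,-0.6,0],[0,0,0],-1],
    [[0.005,-0.6,0],[0,0,0],-1],
    [[0.005,-0.6,0],[0,0,0],-1],
    [[0.005,-0.6,0],[0,0,0],-1],
    [[0.005,-0.6,0],[0,0,0],-1],
    [[0.005,-0.5,0.3],[0,0,0],-1],
    [[0,0,0.3],[0,0,0],-1],
  ],
)

```text
clock: 6.15
tool_pos: [491.0, 198.1, 82.5]
tcp_rot: [-3.13, 0.229, -0.003]
contact_force: [-0.4, -0.8, -1.0]
grip_width: 26.4
```

```bash
python3 plan.py 489.8 201.5 18 81.7; python3 -c "
from h import *
im,d=cap('top'); P=cloud('top',d).reshape(-1,3)
"
```

```text
t 6.15 pos [491.  198.1  82.5] jaw -98.4 grip 26.4 F [-0.4 -0.8 -1. ] j7 [-0.32  0.47 -0.22  1.96  0.15  0.72 -2.34]
turn deg -0.1 share -0.001 | xy shares after turn [-0.021 -0.04 ] | dz share (down +) 0.807 tilt [-0.0016  0.0031]
```

>>> servo_tool(
  series=[
    [[-0.02,-0.04,0.3],[0,0,0],-1],
    [[0,0,0.25],[0,0,0],-1],
    [[0,0,0.12],[0,0,0],-1],
    [[0,0,0.06],[0,0,0],-1],
    [[0,0,0.04],[0,0,0],-1],
    [[0,0,0],[0,0,0],-1],
    [[0,0,0],[0,0,0],-1],
  ],
)

```text
clock: 7.08
tool_pos: [489.9, 197.1, 21.3]
tcp_rot: [-3.132, 0.237, -0.001]
contact_force: [0.3, -0.0, -0.7]
grip_width: 26.5
```

```bash
python3 plan.py 489.8 201.5 18 81.7; python3 -c "
from h import *
im,d=cap('scene'); save(im,'s2.png',(290,130,490,280),3.5)"
```

```text
t 7.08 pos [489.9 197.1  21.3] jaw -98.6 grip 26.5 F [ 0.3 -0.  -0.7] j7 [-0.34  0.56 -0.19  2.    0.18  0.59 -2.38]
turn deg -0.3 share -0.004 | xy shares after turn [-0.009 -0.054] | dz share (down +) 0.041 tilt [-0.0005  0.0003]
```

View pics/s2.png

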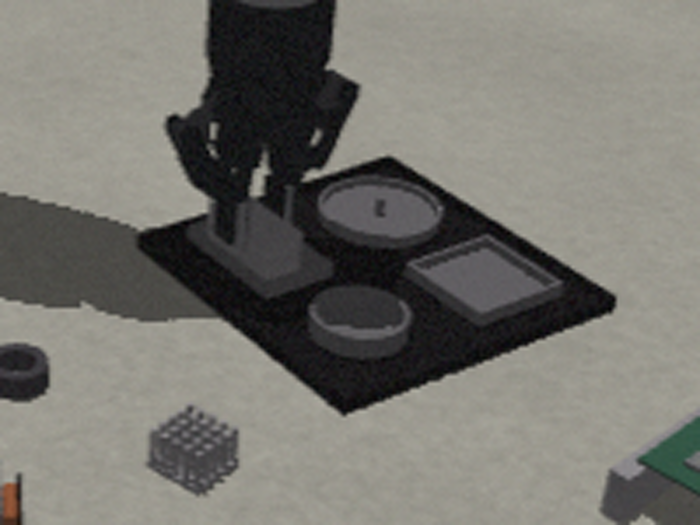

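>>> servo_tool(
  series=[
    [[-0.01,-0.05,0.02],[0,0,0],-1],
    [[0,0,0.02],[0,0,0],-1],
    [[0,0,0],[0,0,0],-1],
    [[0,0,0],[0,0,0],-0.2],
    [[0,0,0],[0,0,0],0.05],
    [[0,0,0],[0,0,0],0.05],
  ],
)

```text
clock: 7.88
tool_pos: [489.3, 201.2, 17.5]
tcp_rot: [3.133, -0.236, -0.0]
contact_force: [1.2, 0.4, -0.3]
grip_width: 44.8
```

```bash
python3 plan.py 595.9 -106.8 100 52
```

```text
t 7.88 pos [489.3 201.2  17.5] jaw -98.6 grip 44.8 F [ 1.2  0.4 -0.3] j7 [-0.35  0.57 -0.19  2.    0.18  0.59 -2.39]
turn deg 29.4 share 0.326 | xy shares after turn [3.42  2.214] | dz share (down +) -1.031 tilt [ 0.0003 -0.0001]
```

>>> servo_tool(
  series=[
    [[0,0,-0.2],[0,0,0],0.05],
    [[0,0,-0.4],[0,0,0.08],0.1],
    [[0,0,-0.4],[0,0,0.08],0.6],
    [[0,0,-0.1],[0,0,0.083],0.6],
    [[0,0,0],[0,0,0.083],0.6],
    [[0.5,0.32,0],[0,0,0],0.6],
    [[0.58,0.38,0],[0,0,0],0.6],
    [[0.58,0.38,0],[0,0,0],0.6],
  ],
)

```text
clock: 8.88
tool_pos: [541.5, 50.3, 106.8]
tcp_rot: [-2.97, 1.02, -0.001]
contact_force: [0.9, 0.2, -0.4]
grip_width: 68.4
```

>>> servo_tool(
  series=[
    [[0.58,0.38,0],[0,0,0],0.6],
    [[0.58,0.38,0],[0,0,0],0.6],
    [[0.5,0.32,0],[0,0,0],0.6],
    [[0.1,0.05,0],[0,0,0],0.6],
    [[0,0,0],[0,0,0],0.6],
    [[0,0,0],[0,0,0],0.6],
  ],
)

```text
clock: 9.62
tool_pos: [596.1, -104.5, 106.0]
tcp_rot: [-2.971, 1.018, 0.001]
contact_force: [-0.1, 0.4, -0.0]
grip_width: 68.5
```

```bash
python3 plan.py 595.9 -106.8 10 52; python3 - <<'E'
from h import *
im,d=cap('top'); save(im,'t1.png',(100,80,460,340),2.2)
P=cloud('top',d).reshape(-1,3)
m=(abs(P[:,0]-490)<48)&(abs(P[:,1]-202)<40)&(P[:,2]>22); Q=P[m]
print(len(Q),np.percentile(Q[:,2],[5,50,95]),cv2.minAreaRect(Q[:,:2].astype(np.float32)))
E
```

```text
t 9.62 pos [ 596.1 -104.5  106. ] jaw -127.8 grip 68.5 F [-0.1  0.4 -0. ] j7 [ 0.08  0.53  0.02  1.76 -0.01  0.85 -2.13]
turn deg 0.2 share 0.002 | xy shares after turn [0.016 0.024] | dz share (down +) 1.2 tilt [0.0008 0.0008]
343 [23.22004115 31.95542324 37.98696785] ((488.7720031738281, 201.5321502685547), (29.270891189575195, 61.944847106933594), 81.4563217163086)
```

View pics/t1.png

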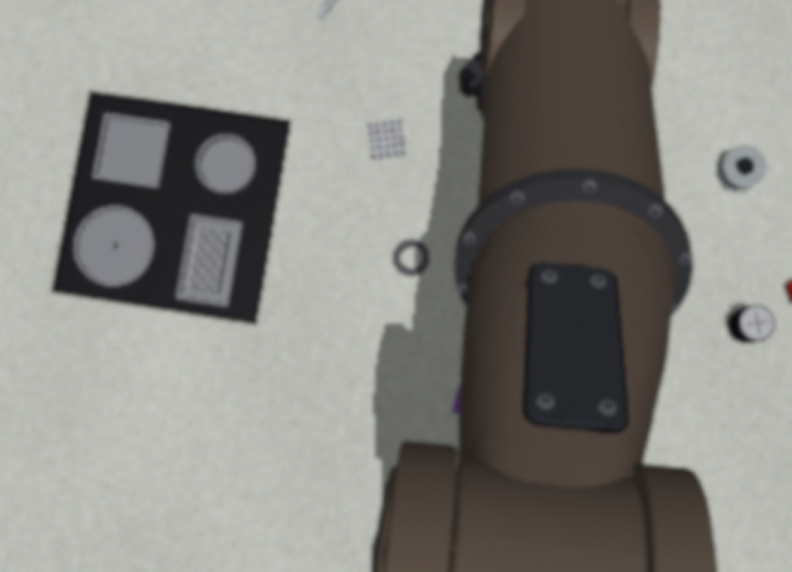

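The sink sits centred and level in its pocket (210,258 in the crop; top about 36–38 mm). On to the transformer.

>>> servo_tool(
  series=[
    [[0.016,0.024,0.3],[0,0,0.002],0.6],
    [[0,0,0.4],[0,0,0],0.6],
    [[0,0,0.3],[0,0,0],0.6],
    [[0,0,0.15],[0,0,0],0.6],
    [[0,0,0.05],[0,0,0],0.6],
    [[0,0,0],[0,0,0],0.2],
    [[0,0,0],[0,0,0],-1],
    [[0,0,0],[0,0,0],-1],
  ],
)

```text
clock: 10.68
tool_pos: [597.1, -108.9, 10.9]
tcp_rot: [-2.968, 1.026, -0.003]
contact_force: [-0.5, 0.1, 5.9]
grip_width: 41.0
```

>>> servo_tool(
  series=[
    [[0,0,0],[0,0,0],-1],
    [[0,0,0],[0,0,0],-1],
    [[0,0,-0.1],[0,0,0],-1],
    [[0,0,-0.3],[0,0,-0.082],-1],
    [[0,0,-0.4],[0,0,-0.082],-1],
    [[0,0,-0.4],[0,0,-0.082],-1],
    [[0,0,-0.2],[0,0,-0.082],-1],
    [[0,0,0],[0,0,0],-1],
  ],
)

```text
clock: 11.68
tool_pos: [596.8, -109.3, 123.2]
tcp_rot: [3.132, -0.238, 0.004]
contact_force: [-0.5, 0.7, -1.4]
grip_width: 40.9
```

```bash
python3 plan.py 603.2 286.1 18 81.7
```

```text
t 11.68 pos [ 596.8 -109.3  123.2] jaw -98.7 grip 40.9 F [-0.5  0.7 -1.4] j7 [ 0.19  0.52 -0.13  1.74  0.08  0.89 -1.71]
turn deg -0.4 share -0.005 | xy shares after turn [-0.634 -4.902] | dz share (down +) 1.315 tilt [-0.0026  0.0001]
```

>>> servo_tool(
  series=[
    [[-0.08,-0.5,0],[0,0,0],-1],
    [[-0.08,-0.65,0],[0,0,0],-1],
    [[-0.08,-0.65,0],[0,0,0],-1],
    [[-0.08,-0.65,0],[0,0,0],-1],
    [[-0.08,-0.65,0],[0,0,0],-1],
    [[-0.08,-0.65,0],[0,0,0],-1],
    [[-0.08,-0.65,0],[0,0,0],-1],
    [[-0.07,-0.5,0.3],[0,0,-0.005],-1],
  ],
)

```text
clock: 12.68
tool_pos: [605.4, 289.4, 98.0]
tcp_rot: [-3.132, 0.227, -0.003]
contact_force: [1.2, 0.1, -2.2]
grip_width: 40.7
```

>>> servo_tool(
  series=[
    [[0,0,0.4],[0,0,0],-1],
    [[0,0,0],[0,0,0],-1],
    [[0,0,0],[0,0,0],-1],
  ],
)

```text
clock: 13.05
tool_pos: [605.6, 285.3, 66.0]
tcp_rot: [3.133, -0.228, 0.0]
contact_force: [0.8, -0.5, -1.6]
grip_width: 41.0
```

```bash
python3 plan.py 603.2 286.1 18 81.7
```

```text
t 13.05 pos [605.6 285.3  66. ] jaw -98.3 grip 41.0 F [ 0.8 -0.5 -1.6] j7 [-0.42  0.67 -0.15  1.61  0.12  0.87 -2.34]
turn deg -0.0 share -0.0 | xy shares after turn [-0.031 -0.006] | dz share (down +) 0.6 tilt [-0.0002 -0.0007]
```

>>> servo_tool(
  series=[
    [[-0.03,0,0.25],[0,0,0],-1],
    [[0,0,0.2],[0,0,0],-1],
    [[0,0,0.08],[0,0,0],-1],
    [[0,0,0.05],[0,0,0],-1],
    [[0,0,0],[0,0,0],-1],
    [[0,0,0],[0,0,0],-1],
  ],
)

```text
clock: 13.8
tool_pos: [603.1, 286.7, 19.8]
tcp_rot: [-3.133, 0.224, -0.001]
contact_force: [-0.5, -0.0, -1.8]
grip_width: 41.2
```

```bash
python3 plan.py 603.2 286.1 18 81.7;  python3 -c "
from h import *
im,d=cap('scene'); save(im,'s3.png',(290,130,490,280),3.5)"
```

```text
t 13.8 pos [603.1 286.7  19.8] jaw -98.2 grip 41.2 F [-0.5 -0.  -1.8] j7 [-0.43  0.72 -0.14  1.64  0.13  0.78 -2.35]
turn deg 0.1 share 0.001 | xy shares after turn [0.003 0.007] | dz share (down +) 0.022 tilt [-0.0006  0.0004]
```

View pics/s3.png

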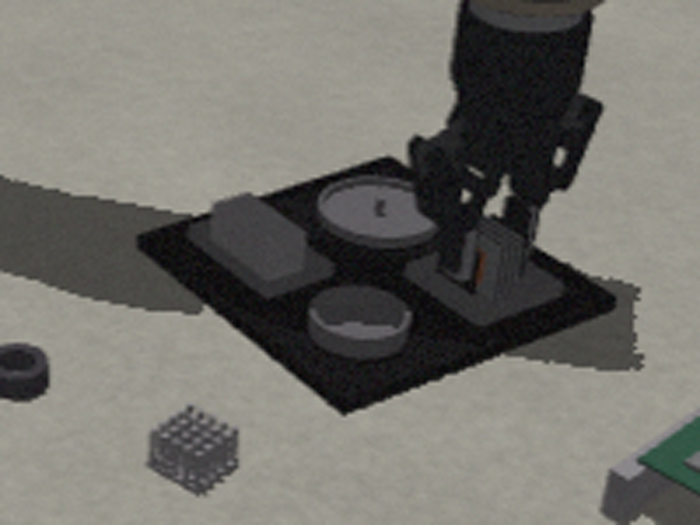

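>>> servo_tool(
  series=[
    [[0,0,0.02],[0,0,0],-1],
    [[0,0,0],[0,0,0],-0.5],
    [[0,0,0],[0,0,0],0.35],
    [[0,0,0],[0,0,0],0.35],
    [[0,0,-0.2],[0,0,0],0.35],
    [[0,0,-0.4],[0,0,0.083],0.35],
    [[0,0,-0.4],[0,0,0.083],0.35],
    [[0,0,-0.3],[0,0,0.083],0.35],
  ],
)

```text
clock: 14.85
tool_pos: [603.3, 287.0, 124.4]
tcp_rot: [-3.027, 0.835, -0.002]
contact_force: [0.5, -0.4, 1.0]
grip_width: 57.3
```

```bash
python3 plan.py 428.2 -338.7 18 52; python3 - <<'E'
from h import *
im,d=cap('top')
P=cloud('top',d).reshape(-1,3)
m=(abs(P[:,0]-603)<35)&(abs(P[:,1]-286)<35)&(P[:,2]>30)&(P[:,2]<55); Q=P[m]
print(len(Q),np.percentile(Q[:,2],[5,50,95]),cv2.minAreaRect(Q[:,:2].astype(np.float32)))
E
```

```text
t 14.85 pos [603.3 287.  124.4] jaw -120.8 grip 57.3 F [ 0.5 -0.4  1. ] j7 [-0.49  0.6  -0.05  1.58  0.03  0.97 -2.66]
turn deg 7.2 share 0.08 | xy shares after turn [3.091 7.511] | dz share (down +) 1.331 tilt [-0.0008  0.0022]
177 [32.82696829 40.61833387 47.7176014 ] ((596.7395629882812, 287.4320983886719), (45.166175842285156, 37.78423309326172), 78.60540008544922)
```

```bash
python3 plan.py 428.2 -338.7 110 59.2
```

```text
t 14.9 pos [604.6 288.  127.6] jaw -121.2 grip 57.5 F [1.4 1.4 2.4] j7 [-0.49  0.59 -0.05  1.57  0.03  0.97 -2.66]
turn deg -0.4 share -0.004 | xy shares after turn [2.117 7.858] | dz share (down +) 0.221 tilt [-0.0027  0.0059]
```

>>> servo_tool(
  series=[
    [[0.14,0.5,0],[0,0,0],0.35],
    [[0.17,0.65,0],[0,0,0],0.35],
    [[0.17,0.65,0],[0,0,0],0.35],
    [[0.17,0.65,0],[0,0,0],0.35],
    [[0.17,0.65,0],[0,0,0],0.35],
    [[0.17,0.65,0],[0,0,0],0.35],
    [[0.17,0.65,0],[0,0,0],0.35],
    [[0.17,0.65,0],[0,0,0],0.35],
  ],
)

```text
clock: 15.9
tool_pos: [488.5, -116.9, 122.6]
tcp_rot: [-3.031, 0.827, -0.002]
contact_force: [0.7, -0.2, 0.3]
grip_width: 57.6
```

>>> servo_tool(
  series=[
    [[0.17,0.65,0],[0,0,0],0.35],
    [[0.17,0.65,0],[0,0,0],0.35],
    [[0.17,0.65,0],[0,0,0],0.35],
    [[0.17,0.65,0],[0,0,0],0.35],
    [[0.1,0.2,0],[0,0,0],0.35],
    [[0,0,0],[0,0,0],0.35],
    [[0,0,0],[0,0,0],0.35],
  ],
)

```text
clock: 16.77
tool_pos: [429.4, -337.9, 121.8]
tcp_rot: [-3.03, 0.824, -0.0]
contact_force: [0.2, 1.2, -0.2]
grip_width: 57.7
```

```bash
python3 plan.py 428.2 -338.7 18 59.2
```

```text
t 16.77 pos [ 429.4 -337.9  121.8] jaw -120.4 grip 57.7 F [ 0.2  1.2 -0.2] j7 [ 0.54  0.43  0.04  1.9  -0.02  0.82 -1.51]
turn deg 0.4 share 0.004 | xy shares after turn [-0.008  0.016] | dz share (down +) 1.298 tilt [0.0002 0.0011]
```

>>> servo_tool(
  series=[
    [[-0.008,0.016,0.3],[0,0,0],0.35],
    [[0,0,0.4],[0,0,0],0.35],
    [[0,0,0.35],[0,0,0],0.35],
    [[0,0,0.2],[0,0,0],0.35],
    [[0,0,0.05],[0,0,0],0.35],
    [[0,0,0],[0,0,0],0.2],
    [[0,0,0],[0,0,0],-1],
    [[0,0,0],[0,0,0],-1],
  ],
)

```text
clock: 17.77
tool_pos: [427.9, -341.0, 18.9]
tcp_rot: [3.03, -0.829, 0.003]
contact_force: [-1.1, 1.4, 6.3]
grip_width: 34.7
```

>>> servo_tool(
  series=[
    [[0,0,0],[0,0,0],-1],
    [[0,0,0],[0,0,0],-1],
    [[0,0,-0.1],[0,0,0],-1],
    [[0,0,-0.3],[0,0,0],-1],
    [[0,0,-0.4],[0,0,-0.08],-1],
    [[0,0,-0.4],[0,0,-0.08],-1],
    [[0,0,-0.2],[0,0,-0.08],-1],
    [[0,0,0],[0,0,0],-1],
  ],
)

```text
clock: 18.77
tool_pos: [427.9, -341.5, 131.5]
tcp_rot: [3.13, -0.248, 0.005]
contact_force: [0.9, -0.3, -1.6]
grip_width: 34.4
```

```bash
python3 plan.py 588.8 187.1 26 81.7; python3 - <<'E'
from h import *
im,d=cap('top'); save(im,'t2.png',(110,100,310,250),3)
im,d=cap('scene'); save(im,'s4.png',(20,80,440,395),1.7)
E
```

```text
t 18.77 pos [ 427.9 -341.5  131.5] jaw -99.1 grip 34.4 F [ 0.9 -0.3 -1.6] j7 [ 0.63  0.42 -0.07  1.88  0.04  0.84 -1.19]
turn deg -0.8 share -0.008 | xy shares after turn [ 1.036 -6.828] | dz share (down +) 1.318 tilt [-0.003  -0.0014]
```

View pics/t2.png

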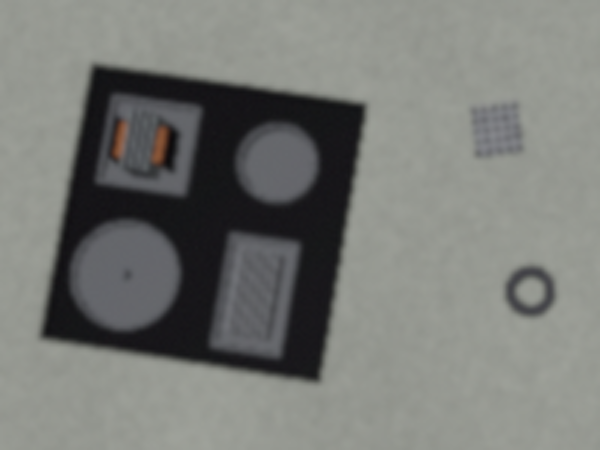

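View pics/s4.png

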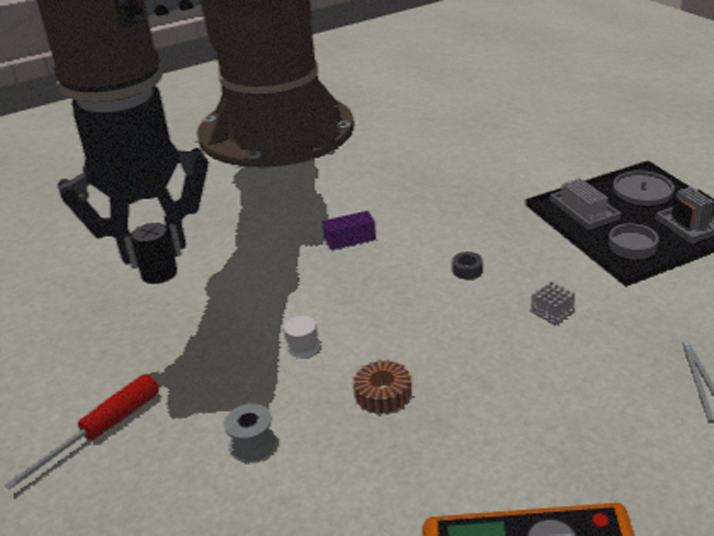

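The transformer sits inside the square pocket (crop 143,142) and the capacitor hangs upright in the jaws. Carrying it to the cup.

>>> servo_tool(
  series=[
    [[0.08,-0.5,0],[0,0,0],-1],
    [[0.1,-0.65,0],[0,0,0],-1],
    [[0.1,-0.65,0],[0,0,0],-1],
    [[0.1,-0.65,0],[0,0,0],-1],
    [[0.1,-0.65,0],[0,0,0],-1],
    [[0.1,-0.65,0],[0,0,0],-1],
    [[0.1,-0.65,0],[0,0,0],-1],
    [[0.1,-0.65,0],[0,0,0],-1],
  ],
)

```text
clock: 19.88
tool_pos: [551.7, 50.1, 128.6]
tcp_rot: [3.131, -0.25, -0.003]
contact_force: [1.0, -0.8, -0.3]
grip_width: 34.3
```

>>> servo_tool(
  series=[
    [[0.1,-0.65,0],[0,0,0],-1],
    [[0.1,-0.65,0],[0,0,0],-1],
    [[0.05,-0.4,0],[0,0,0],-1],
    [[0,0,0.3],[0,0,0],-1],
    [[0,0,0.2],[0,0,0],-1],
    [[0,0,0],[0,0,0],-1],
    [[0,0,0],[0,0,0],-1],
  ],
)

```text
clock: 20.75
tool_pos: [593.3, 179.2, 90.0]
tcp_rot: [3.132, -0.248, 0.0]
contact_force: [0.6, 0.5, 0.1]
grip_width: 34.6
```

```bash
python3 plan.py 588.8 187.1 26 81.7
```

```text
t 20.75 pos [593.3 179.2  90. ] jaw -99.1 grip 34.6 F [0.6 0.5 0.1] j7 [-0.27  0.57 -0.15  1.73  0.11  0.85 -2.21]
turn deg -0.8 share -0.009 | xy shares after turn [-0.07 -0.09] | dz share (down +) 0.8 tilt [-0.0002 -0.0002]
```

>>> servo_tool(
  series=[
    [[-0.07,-0.09,0.1],[0,0,0],-1],
    [[0,0,0.3],[0,0,0],-1],
    [[0,0,0.25],[0,0,0],-1],
    [[0,0,0.1],[0,0,0],-1],
    [[0,0,0.02],[0,0,0],-1],
    [[0,0,0],[0,0,0],-1],
    [[0,0,0],[0,0,0],-1],
  ],
)

```text
clock: 21.62
tool_pos: [589.1, 188.0, 28.9]
tcp_rot: [-3.131, 0.246, -0.002]
contact_force: [1.0, 0.4, -0.6]
grip_width: 34.7
```

```bash
python3 plan.py 588.8 187.1 26 81.7;  python3 -c "
from h import *
im,d=cap('scene'); save(im,'s5.png',(290,130,490,280),3.5)"
```

```text
t 21.62 pos [589.1 188.   28.9] jaw -99.0 grip 34.7 F [ 1.   0.4 -0.6] j7 [-0.3   0.65 -0.14  1.77  0.13  0.73 -2.24]
turn deg -0.7 share -0.008 | xy shares after turn [-0.003  0.012] | dz share (down +) 0.036 tilt [-0.0011  0.0007]
```

View pics/s5.png

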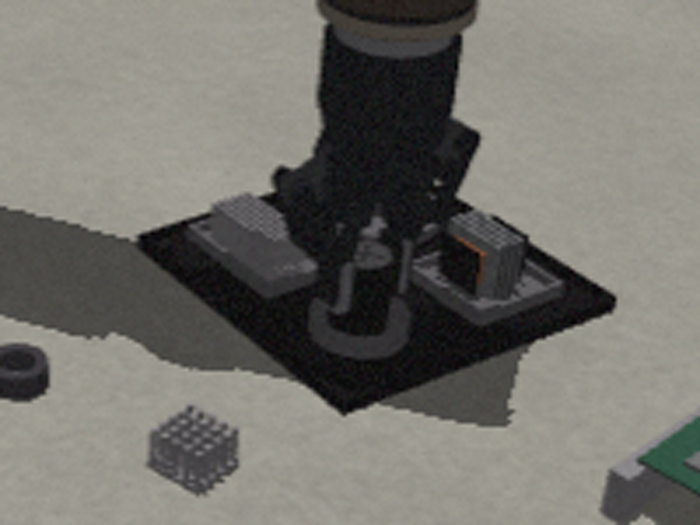

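>>> servo_tool(
  series=[
    [[0,0,0.03],[0,0,0],-1],
    [[0,0,0],[0,0,0],-1],
    [[0,0,0],[0,0,0],0.2],
    [[0,0,0],[0,0,0],0.2],
    [[0,0,-0.1],[0,0,0],0.2],
    [[0,0,-0.4],[0,0,0],0.2],
    [[0,0,-0.4],[0,0,0],0.2],
    [[0,0,-0.4],[0,0,0],0.8],
  ],
)

```text
clock: 22.68
tool_pos: [588.6, 187.8, 131.2]
tcp_rot: [-3.132, 0.246, -0.0]
contact_force: [0.5, -0.5, 0.3]
grip_width: 68.0
```

```bash
python3 plan.py 607.4 -201.7 110 81.7
```

```text
t 22.68 pos [588.6 187.8 131.2] jaw -99.0 grip 68.0 F [ 0.5 -0.5  0.3] j7 [-0.29  0.53 -0.16  1.7   0.1   0.93 -2.21]
turn deg -0.7 share -0.008 | xy shares after turn [0.935 4.784] | dz share (down +) 0.265 tilt [-0.0002  0.0001]
```

>>> servo_tool(
  series=[
    [[0.1,0.5,0],[0,0,-0.008],0.8],
    [[0.12,0.62,0],[0,0,0],0.8],
    [[0.12,0.62,0],[0,0,0],0.8],
    [[0.12,0.62,0],[0,0,0],0.8],
    [[0.12,0.62,0],[0,0,0],0.8],
    [[0.12,0.62,0],[0,0,0],0.8],
    [[0.12,0.62,0],[0,0,0],0.8],
    [[0.12,0.55,0],[0,0,0],0.8],
  ],
)

```text
clock: 23.68
tool_pos: [607.5, -202.9, 130.3]
tcp_rot: [3.133, -0.228, 0.001]
contact_force: [0.0, 0.9, 0.3]
grip_width: 76.8
```

>>> servo_tool(
  series=[
    [[0,0,0.5],[0,0,0],0.8],
    [[0,0,0],[0,0,0],0.8],
    [[0,0,0],[0,0,0],0.8],
  ],
)

```text
clock: 24.05
tool_pos: [608.2, -199.7, 90.8]
tcp_rot: [-3.133, 0.224, -0.001]
contact_force: [1.1, 0.2, 0.1]
grip_width: 76.9
```

```bash
python3 plan.py 607.4 -201.7 3 81.7; python3 - <<'E'
from h import *
im,d=cap('top'); save(im,'t3.png',(110,100,310,250),3)
E
```

```text
t 24.05 pos [ 608.2 -199.7   90.8] jaw -98.2 grip 76.9 F [1.1 0.2 0.1] j7 [ 0.31  0.6  -0.12  1.67  0.09  0.87 -1.55]
turn deg 0.1 share 0.001 | xy shares after turn [-0.007  0.026] | dz share (down +) 1.098 tilt [-0.0006  0.0005]
```

View pics/t3.png

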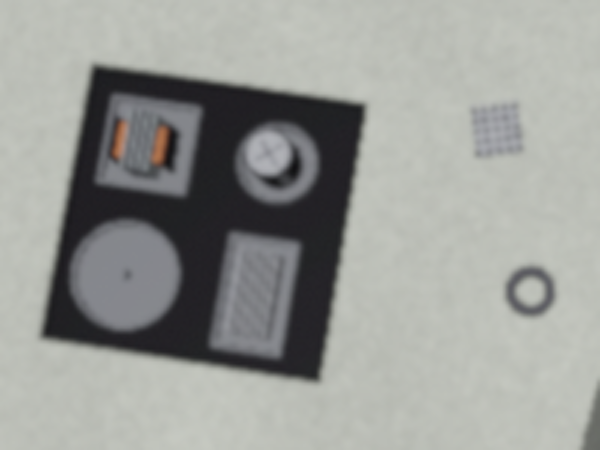

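Capacitor stands in the cup (its top's offset in the crop, about (268,152) against (278,163), matches parallax). Now the choke.

>>> servo_tool(
  series=[
    [[-0.007,0.026,0.3],[0,0,0],0.8],
    [[0,0,0.4],[0,0,0],0.8],
    [[0,0,0.25],[0,0,0],0.8],
    [[0,0,0.11],[0,0,0],0.8],
    [[0,0,0.03],[0,0,0],0.8],
    [[0,0,0],[0,0,0],0.8],
    [[0,0,0],[0,0,0],0.5],
    [[0,0,0],[0,0,0],-1],
  ],
)

```text
clock: 25.1
tool_pos: [607.4, -202.8, 3.7]
tcp_rot: [3.133, -0.227, 0.002]
contact_force: [0.2, 0.3, 0.5]
grip_width: 53.1
```

>>> servo_tool(
  series=[
    [[0,0,0],[0,0,0],-1],
    [[0,0,0],[0,0,0],-1],
    [[0,0,-0.05],[0,0,0],-1],
    [[0,0,-0.2],[0,0,0],-1],
    [[0,0,-0.4],[0,0,0],-1],
    [[0,0,-0.4],[0,0,0],-1],
    [[0,0,-0.4],[0,0,0],-1],
    [[0,0,0],[0,0,0],-1],
  ],
)

```text
clock: 26.1
tool_pos: [608.8, -203.2, 122.5]
tcp_rot: [3.132, -0.227, 0.009]
contact_force: [-0.1, 0.2, -1.4]
grip_width: 53.1
```

```bash
python3 plan.py 504.2 300.5 11 81.7; python3 - <<'E'
from h import *
im,d=cap('scene'); save(im,'s6.png',(150,100,350,250),3)
E
```

```text
t 26.1 pos [ 608.8 -203.2  122.5] jaw -98.3 grip 53.1 F [-0.1  0.2 -1.4] j7 [ 0.32  0.56 -0.12  1.65  0.08  0.93 -1.55]
turn deg 0.0 share 0.0 | xy shares after turn [-2.202 -6.042] | dz share (down +) 1.394 tilt [-0.006  -0.0007]
```

View pics/s6.png

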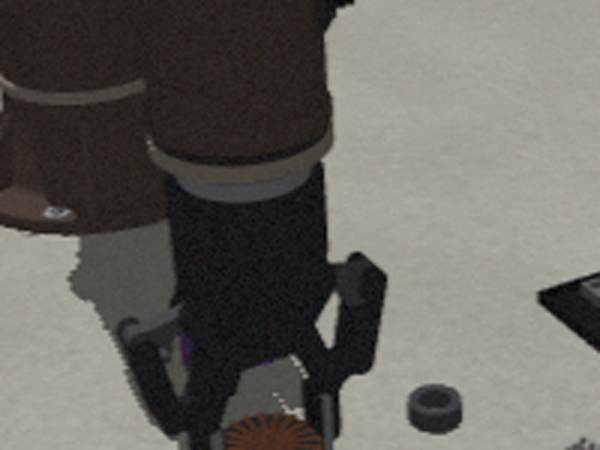

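The choke is held level (crop 272,432). Carrying it to the dish.

>>> servo_tool(
  series=[
    [[-0.2,-0.5,0],[0,0,0],-1],
    [[-0.22,-0.6,0],[0,0,0],-1],
    [[-0.22,-0.6,0],[0,0,0],-1],
    [[-0.22,-0.6,0],[0,0,0],-1],
    [[-0.22,-0.6,0],[0,0,0],-1],
    [[-0.22,-0.6,0],[0,0,0],-1],
    [[-0.22,-0.6,0],[0,0,0],-1],
    [[-0.22,-0.6,0],[0,0,0],-1],
  ],
)

```text
clock: 27.15
tool_pos: [522.0, 190.6, 117.9]
tcp_rot: [3.133, -0.227, -0.002]
contact_force: [0.3, 0.2, -1.1]
grip_width: 53.0
```

>>> servo_tool(
  series=[
    [[-0.22,-0.6,0],[0,0,0],-1],
    [[-0.22,-0.6,0],[0,0,0],-1],
    [[-0.02,-0.14,0],[0,0,0],-1],
    [[0,0,0.3],[0,0,0],-1],
    [[0,0,0.3],[0,0,0],-1],
    [[0,0,0],[0,0,0],-1],
    [[0,0,0],[0,0,0],-1],
    [[0,0,0],[0,0,0],-1],
  ],
)

```text
clock: 28.15
tool_pos: [502.8, 300.9, 71.5]
tcp_rot: [-3.133, 0.227, -0.002]
contact_force: [0.3, 0.2, -1.0]
grip_width: 52.8
```

```bash
python3 plan.py 504.2 300.5 12 81.7
```

```text
t 28.15 pos [502.8 300.9  71.5] jaw -98.3 grip 52.8 F [ 0.3  0.2 -1. ] j7 [-0.5   0.56 -0.18  1.83  0.14  0.77 -2.47]
turn deg 0.0 share 0.0 | xy shares after turn [0.018 0.002] | dz share (down +) 0.744 tilt [-0.0012  0.0009]
```

>>> servo_tool(
  series=[
    [[0.02,0,0.2],[0,0,0],-1],
    [[0,0,0.25],[0,0,0],-1],
    [[0,0,0.15],[0,0,0],-1],
    [[0,0,0.1],[0,0,0],-1],
    [[0,0,0.02],[0,0,0],-1],
    [[0,0,0],[0,0,0],-1],
    [[0,0,0],[0,0,0],-1],
  ],
)

```text
clock: 29.02
tool_pos: [504.1, 300.8, 13.4]
tcp_rot: [-3.133, 0.227, -0.001]
contact_force: [0.8, -0.4, -0.4]
grip_width: 53.0
```

```bash
python3 plan.py 504.2 300.5 12 81.7; python3 - <<'E'
from h import *
im,d=cap('scene'); save(im,'s7.png',(290,130,490,280),3.5)
E
```

```text
t 29.02 pos [504.1 300.8  13.4] jaw -98.3 grip 53.0 F [ 0.8 -0.4 -0.4] j7 [-0.52  0.64 -0.16  1.86  0.16  0.65 -2.49]
turn deg 0.0 share 0.0 | xy shares after turn [0.002 0.003] | dz share (down +) 0.018 tilt [-0.0007  0.0006]
```

View pics/s7.png

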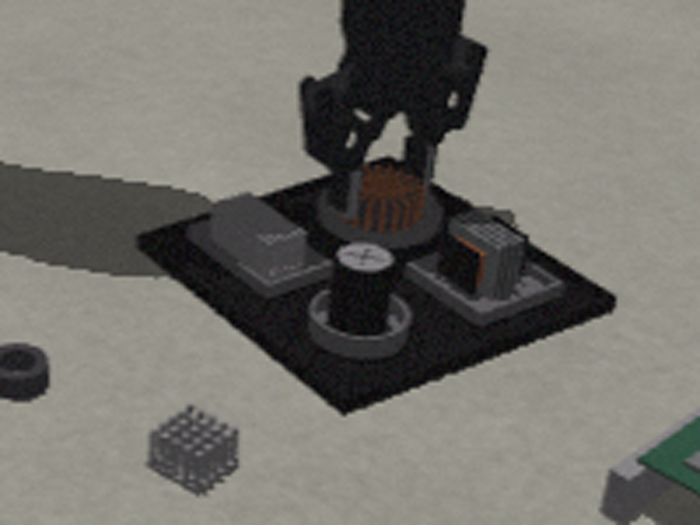

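>>> servo_tool(
  series=[
    [[0,0,0.02],[0,0,0],-1],
    [[0,0,0],[0,0,0],-1],
    [[0,0,0],[0,0,0],0.7],
    [[0,0,0],[0,0,0],0.7],
    [[0,0,-0.05],[0,0,0],0.7],
    [[0,0,-0.3],[0,0,0],0.7],
    [[0,0,-0.4],[0,0,0],0.7],
    [[0,0,-0.4],[0,0,0],0.7],
  ],
)

```text
clock: 30.08
tool_pos: [503.6, 300.5, 104.4]
tcp_rot: [3.133, -0.227, -0.0]
contact_force: [0.2, -0.0, 0.1]
grip_width: 72.4
```

>>> servo_tool(
  series=[
    [[0,0,-0.2],[0,0,0],0.7],
    [[0,0.6,0],[0,0,0],0.7],
    [[0,0.6,0],[0,0,0],0.7],
    [[0,0.6,0],[0,0,0],0.7],
    [[0,0.6,0],[0,0,0],0.7],
    [[0,0.6,0],[0,0,0],0.7],
    [[0,0.6,0],[0,0,0],0.7],
    [[0,0,0],[0,0,0],0.7],
  ],
)

```text
clock: 31.08
tool_pos: [461.1, 11.4, 118.9]
tcp_rot: [3.131, -0.236, -0.002]
contact_force: [0.6, 0.2, 0.1]
grip_width: 72.2
```

```bash
python3 plan.py 504.2 300.5 12 81.7; python3 - <<'E'
from h import *
a,d=cap('top'); b,e=cap('scene')
save(np.hstack([cv2.resize(x,(390,300),interpolation=cv2.INTER_CUBIC) for x in (a[100:250,110:305],b[140:290,295:490])]),'f.png',scale=2)
for n,D in (('top',d),('scene',e)):
    P=cloud(n,D).reshape(-1,3)
    for k,c,zt,r in [('fin',(490,201.5),36,42),('trafo',(603,286),46,34),('cap',(589,187),58,32),('choke',(504,300.5),28,40)]:
        Q=P[(np.hypot(P[:,0]-c[0],P[:,1]-c[1])<r)&(P[:,2]>zt-6)&(P[:,2]<zt+25)]
        R=cv2.minAreaRect(Q[:,:2].astype(np.float32)); A=np.c_[Q[:,:2]-Q[:,:2].mean(0),np.ones(len(Q))]
        print(n,k,len(Q),'z',np.median(Q[:,2]).round(1),'slope',np.linalg.lstsq(A,Q[:,2],rcond=None)[0][:2].round(3),np.round(R[0],1),np.round(R[1],1),round(R[2],1))
E
```

```text
t 31.07 pos [461.1  11.4 118.9] jaw -98.6 grip 72.2 F [0.6 0.2 0.1] j7 [-0.01  0.32 -0.16  2.08  0.08  0.74 -1.94]
turn deg -0.3 share -0.004 | xy shares after turn [ 0.011 -3.653] | dz share (down +) 1.336 tilt [ 0.0013 -0.002 ]
top fin 220 z 33.8 slope [-0.011 -0.033] [488.6 201.8] [29.2 61.7] 81.2
top trafo 233 z 43.9 slope [-0.014 -0.   ] [600.5 286.4] [43.9 44.9] 81.9
top cap 200 z 57.2 slope [0.015 0.027] [586.7 187.7] [32.7 33.7] 45.6
top choke 429 z 27.0 slope [-0.001  0.001] [504.2 300.2] [56.9 56.9] 73.6
scene fin 231 z 35.0 slope [-0.011  0.022] [488.4 197.5] [32.7 64. ] 79.3
scene trafo 196 z 45.2 slope [-0.014  0.023] [599.2 285. ] [44.6 48.3] 80.1
scene cap 168 z 57.9 slope [-0.05  0.08] [586.9 185.1] [35.6 36.2] 9.1
scene choke 271 z 27.8 slope [-0.     0.012] [503.8 296.9] [57.1 58.5] 42.5
```

View pics/f.png

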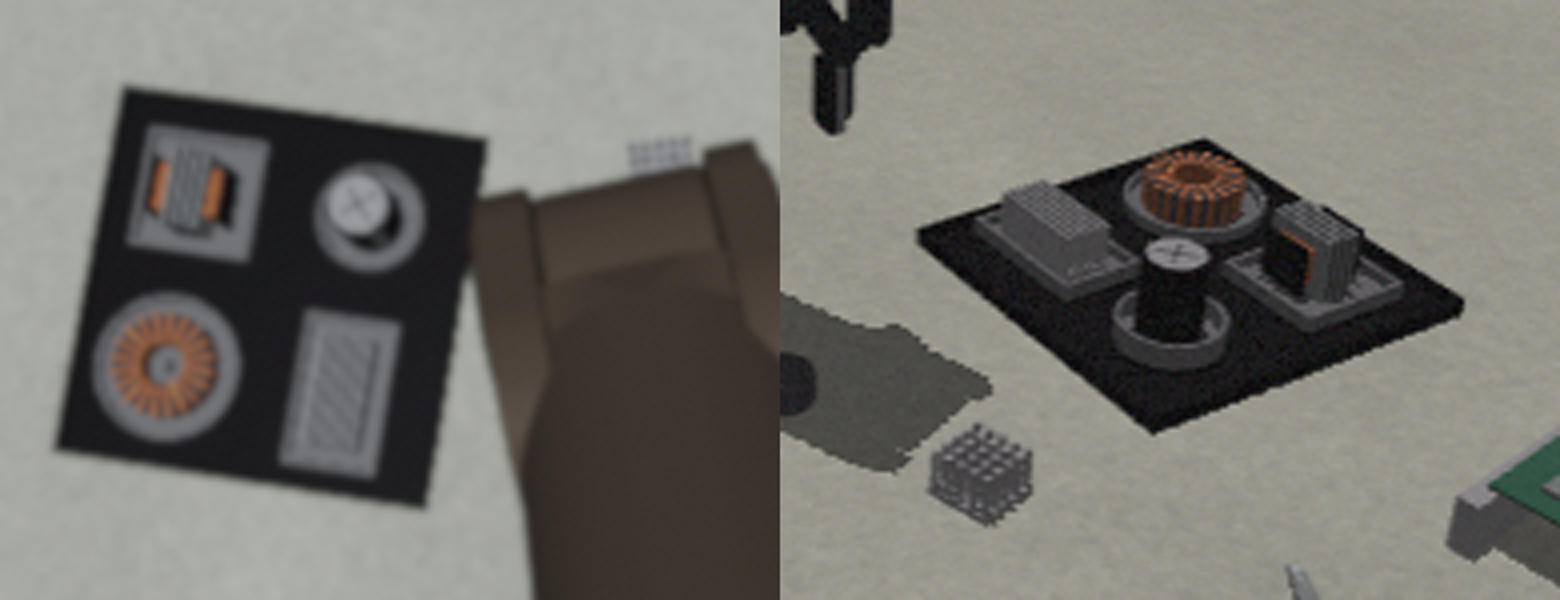

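All four parts sit centred and level in their compartments, with the post showing in the choke's hole (crop 168,366) and the vent cross up. The arm is clear, so I'm handing in.

```bash
python3 -c "
from h import *
print(order.hand_in())"
```

```text
the job is handed in; nothing more can be done
None
```

The kit is packed and handed in at about 31 s of the 118 s allowed. I placed the fin sink, then the transformer, the capacitor and the choke. I did not touch the pin sink, the bare core or the purple look-alike.

**Heights and level:** the last depth checks put the part tops near 34–35, 44–45, 57–58 and 27–28 mm, close to the 36, 46, 58 and 28 mm expected when seated. The fitted slopes were close to level, apart from a noisy scene-camera reading on the capacitor.

**Position:** all four centres were within about 4 mm of their compartment centres, against a clearance of about 9 mm. The post shows in the choke's hole and the capacitor's vent is up.

**What disagreed:** the two cameras differed by 1–4 mm in y, so I used their average for the target positions. An early depth check of the transformer was partly blocked by the arm; the later clear views showed it properly seated. In those last views the arm hid the bare core and part of the pin sink. Both looked unmoved in the earlier clear views, and the arm passed well above them.

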